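# Lock the tube rotor with its cross pin

### The job

Lock the hand-turned tube rotor for unloading: swing its crank until it stands straight up, so that the cross-hole in the shaft hub lines up with the hole in the yoke above it. Then take the slim pin with the flat bar handle (not the stout, round-knobbed one) from the rack and push it down through the yoke and hub until its flange lies flat on the yoke, and let go.

Things in the scene. Friction and masses are not known exactly. Their poses are not given: they have to be found in the camera images.
- crank (a joint): Shaft angle, rad. 0: crank straight up, hub cross-hole vertical (pin passes within about 0.2). Positive: crank leans to lock_hole's -x side, where it starts at 0.6 to 1.05. Friction (about 2 N at the handle) holds it where left; stops at -0.35 and 1.3. The steel shaft lies level along lock_hole's y, 85 mm above the bench, and carries a paddle with two tubes.
- crank_grip (a point): Middle of the crank's black handle, a round bar 16 mm thick, 54 mm long, parallel to the shaft and 75 mm from its axis; it circles the shaft with the crank (160 mm above the bench when up). 27 mm from the handle's free end, 31 mm from the 8 mm thick crank arm. y runs along the handle, away from its free end; z points from the shaft out along the arm.
- lock_hole (a point): Mouth centre of the 20 mm hole in the flat top strap (76 x 44 x 8 mm, aluminium) of the lock yoke, 124 mm above the bench, at the stand's end away from the crank. Fixed to the stand. z up, y along the shaft away from the crank, x across. 9 mm under the strap is the hub, 44 mm deep with a 22 mm cross-hole. The handle's circle lies 162 mm along -y from here.
- lock_pin: Slim pin: steel shank 12 mm thick, 70 mm long, last 10 mm tapered to 6 mm; 36 mm flange; black bar handle 14 (x) x 46 (y) mm, 16 to 36 mm above the origin. 90 g. Origin: centre of the flange's underside; z up the pin. Starts in one of two rack holes 80 mm apart, flange 85 mm above the bench, handle along the rack; the other holds a stout pin (22 mm shank, 30 mm round knob), too thick to fit.

How it is judged (in metres and radians):
On the way:
1. the crank stands upright (within 15 degrees), the cross-hole lined up (value of joint crank between -0.26 and 0.26 rad), for 0.2 s.
At the end, for the whole second after the job is handed in: The slim bar-handled pin is through the yoke and hub: its flange lies on the yoke's top (within 6 mm in height, 10 mm sideways, upright within 10 degrees), at rest, and the crank is upright within 15 degrees (all of step 1 and horizontal distance between lock_pin and lock_hole below 0.01 m and z of lock_pin in the frame of lock_hole between -0.006 and 0.006 m and angle between lock_pin's own z axis and vertical below 0.175 rad and linear speed of lock_pin below 0.02 m/s); the robot touches nothing.
It also fails if it takes over 51 s, if anything falls off the work surface, if the arm or the gripper's body presses on something with over 40 N, if the wrist force passes 120 N, or if a joint passes its speed limit or range.

### The arm

A 6-joint arm with a two-finger parallel gripper is mounted at the origin on a cart in front of the work surface, level with it; the furniture and walls round the work are solid. World frame = base frame: x ahead of the robot, y to its left, z up, the work surface at z = 0. Lengths are in mm, angles in rad, forces in N, time in s.
With the tool pointing down it reaches from about 350 to 775 mm from the base axis. Payload 7.3 kg.
Tool frame: the origin (TCP) lies between the finger pads; the fingertips stand 17 mm ahead of it and the grasp point (between the pads) lies 2 mm behind it; z points along the fingers, y is the direction in which the jaws open and shut (so a half turn about z gives the same grasp; the last joint's range is limited). The gripper opens to 92 mm and grips with 3 to 60 N. Pads are 19 mm wide; open, the fingers measure 130 mm over their backs; the gripper's body (75 mm by 190 mm) begins 47 mm behind the grasp point.
Start: joints at [1.185, 0.342, 1.524, -0, 1.275, -0.146], TCP at [124.675, 509.999, 243.741] pointing down, gripper open.
Joint ranges: [-2.53, 2.53], [-0.77, 2.02], [0.04, 2.7], [-1, 4.14], [0.28, 2.66], [-3.11, 3.11]. Speed limits (rad/s): [2.57, 2.57, 3.14, 3.14, 3.14, 3.14].

### API

Orientations are given as [roll, pitch, yaw] about the fixed x, y, z axes, in that order (R = Rz(yaw) Ry(pitch) Rx(roll)).
In Python, from plant import get_obs, capture, get_calibration, close_job gives the robot as it stands.
- The arm moves only by the tool carry_out, never from a script. Its argument "moves" is one flat list of numbers, 7 for each row, row after row: the shift along the tool's x, y, z normalised to -1 to 1, where 1 is 40 cm, then the turn, a rotation vector about the tool's x, y, z normalised to -1 to 1, where 1 is 30 degrees, then the opening, from 0 (shut) to 1 (fully open). A call has exactly 8 rows; each row is the pose to reach, as a shift and turn from the pose measured when the call began, along the tool's axes at that moment; what a row does not reach only later rows make up. A row lasts 1/10 s, in which the tool goes at most 50 mm and 8.59 degrees, less where a joint would pass 70% of its speed; a pose out of reach is approached as far as the arm can. A call with a number of a shift or a turn outside -1 to 1 is refused whole. A call with a gripper value outside its range is refused whole. The fingers move at their own pace and stop on an object; the grip force is fixed at half the most. Time passes only in rows, so rows that repeat a pose let the fingers close, or fill a call up. It gives the time, the measured TCP pose, the force and the opening at its end, in the units of the state.
- get_obs(): the state, without advancing time (a new reading comes with each control period).
- capture(name): name is "scene" or "top" or "wrist"; returns the picture (480x640x3 uint8, red, green, blue); there is no depth.
- get_calibration(name): a dict with "vfov" (degrees; the focal length in pixels is half the picture's height over the tangent of half this angle, whatever the lens; pixels are square), "cx", "cy" (the principal point, pixels), "cam_to_world" (4x4, takes a point from camera to world coordinates). Camera axes: x right, y up, looking along -z (the intrinsics and any distortion apply to the point x, -y, -z); pixel columns grow to the right and rows downward; lengths in mm; the calibration is good to about 2 mm. A picture is of the moment at which its call begins: read the wrist's pose just before it. get_calibration takes no time and is no camera call; for the wrist camera it gives the pose at the moment of the call.
- close_job(): hands the job in, once; it reports no verdict.
The state is a dict: "time": time; "joint_positions": joint angles; "dq": joint speeds; "tau": joint torques, N m; "tool_pos": TCP position; "tcp_rot": TCP orientation; "contact_force": force on the tool from outside, world axes, zero at the start; "moment": the same for the moment, N m; "grip_width": finger opening in mm.
Only numpy, scipy, OpenCV 4.12 (cv2) and the standard library are available. Lean on these libraries where they do the work, as an engineer would, in place of code of your own. Each camera call takes 0.05 s, during which the arm holds its last target.

## Working session

There is one attempt and no reset: what is moved stays moved. The work goes in short steps, Python scripts to look and compute and a tool call to move; the robot and the scene stay as the last step left them, time stands still between calls to the robot, and variables do not carry over. Pictures are saved under pics/ and viewed, and the job is handed in when it is done.

Besides the shell and the picture viewer there is one more tool, called after "Request:" as name(argument=value, ...), one argument or row to a line, values as JSON. carry_out: Moves the arm, as the interface text tells. Scaled input: -1 to 1 covers 40 cm each way for a shift and 30 degrees each way for a turn. Its arguments: {"type":"object","properties":{"moves":{"type":"array","items":{"type":"number"}}},"required":["moves"]}

```bash
mkdir -p pics; ls; python3 - <<'E'
from plant import get_obs,capture,get_calibration
import cv2,json
o=get_obs();print(o)
for n in ("scene","top","wrist"):
    c=get_calibration(n);print(n,c)
    cv2.imwrite(f"pics/{n}0.png",capture(n)[:,:,::-1])
E
```

```text
pics
{'time': 0.0, 'joint_positions': array([ 1.18500965e+00,  3.42734307e-01,  1.52503941e+00,  1.74738324e-05,
        1.27540644e+00, -1.46035207e-01]), 'dq': array([-9.46402200e-04, -9.67499264e-04, -4.00610664e-04, -1.19475230e-03,
        3.57553914e-06, -9.96821940e-04]), 'tau': array([-2.87878920e-04, -4.31246603e+01, -2.44207960e+01,  7.16341124e-02,
        5.62865508e-02, -1.06786770e-04]), 'tool_pos': array([124.50904036, 509.61747056, 243.03112463]), 'tcp_rot': array([-3.14002448e+00, -2.47539183e-04,  2.90183589e+00]), 'contact_force': array([-0.23039196,  0.06802584,  1.44611416]), 'moment': array([ 0.00337663, -0.0174032 ,  0.00438573]), 'grip_width': 91.9305937901557}
scene {'vfov': 52.25592679155073, 'cx': 311.87404237598014, 'cy': 238.254501185794, 'cam_to_world': array([[ 7.20171549e-01,  4.69559847e-01, -5.10750908e-01,
         7.36280836e+01],
       [-6.93732900e-01,  4.77435123e-01, -5.39249818e-01,
        -4.67003928e+02],
       [-9.35963963e-03,  7.42677086e-01,  6.69584306e-01,
         7.29015492e+02],
       [ 0.00000000e+00,  0.00000000e+00,  0.000000
[... 218 characters left out ...]

       [-9.99846548e-01,  3.79733352e-03,  1.71014823e-02,
        -8.37326268e+00],
       [ 1.74833601e-02,  1.54941257e-01,  9.87768971e-01,
         1.01897878e+03],
       [ 0.00000000e+00,  0.00000000e+00,  0.00000000e+00,
         1.00000000e+00]])}
wrist {'vfov': 65.85160234846249, 'cx': 318.2997095496869, 'cy': 238.44799869402834, 'cam_to_world': array([[ 2.38769466e-01, -9.29337951e-01, -2.81638269e-01,
         4.96784152e+01],
       [ 9.71075844e-01,  2.28231896e-01,  7.01562978e-02,
         5.29341575e+02],
       [-9.20074088e-04, -2.90243301e-01,  9.56952444e-01,
         3.84067645e+02],
       [ 0.00000000e+00,  0.00000000e+00,  0.00000000e+00,
         1.00000000e+00]])}
```

View pics/scene0.png

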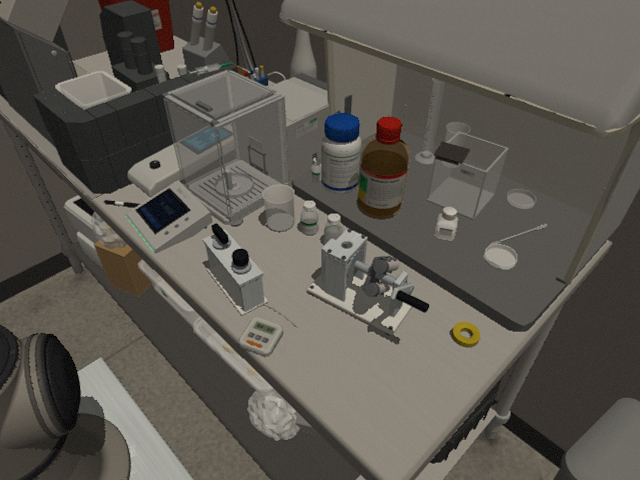

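View pics/top0.png

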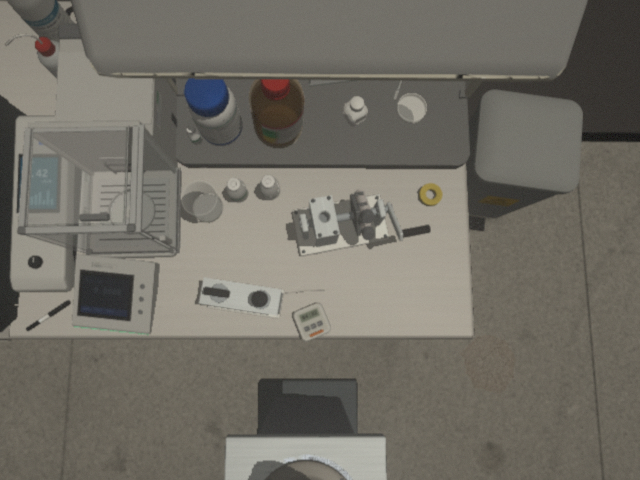

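View pics/wrist0.png

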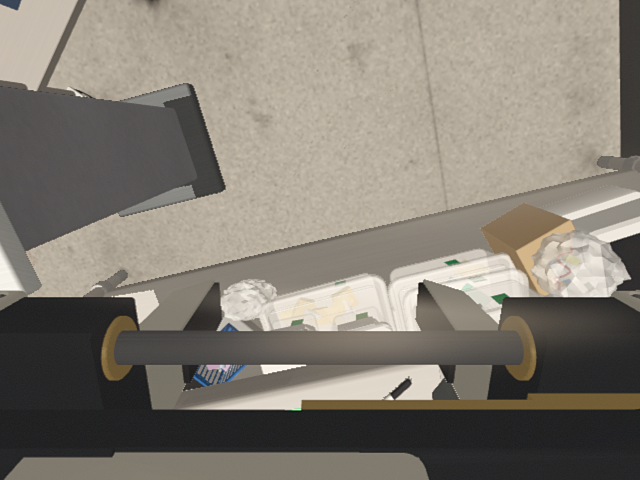

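```bash
python3 - <<'E'
import cv2
a=cv2.imread("pics/top0.png");b=cv2.imread("pics/scene0.png")
cv2.imwrite("pics/t1.png",cv2.resize(a[180:260,280:440],None,fx=5,fy=5,interpolation=cv2.INTER_CUBIC))
cv2.imwrite("pics/t2.png",cv2.resize(a[270:330,190:310],None,fx=6,fy=6,interpolation=cv2.INTER_CUBIC))
cv2.imwrite("pics/s1.png",cv2.resize(b[220:340,300:440],None,fx=5,fy=5,interpolation=cv2.INTER_CUBIC))
cv2.imwrite("pics/s2.png",cv2.resize(b[215:315,190:290],None,fx=5,fy=5,interpolation=cv2.INTER_CUBIC))
E
```

```text
(no output)
```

View pics/t1.png

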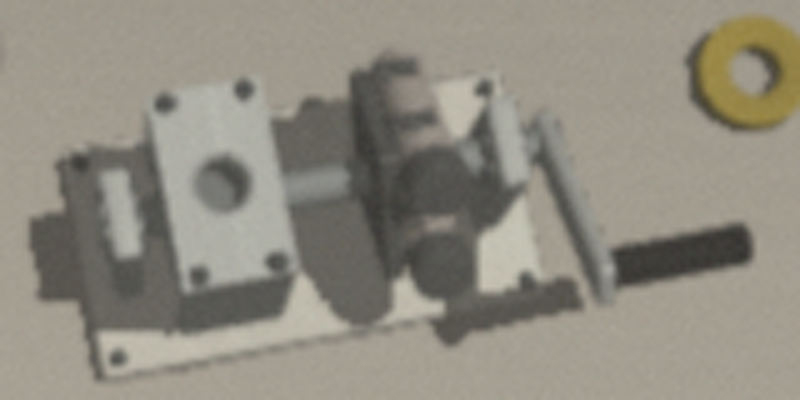

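View pics/t2.png

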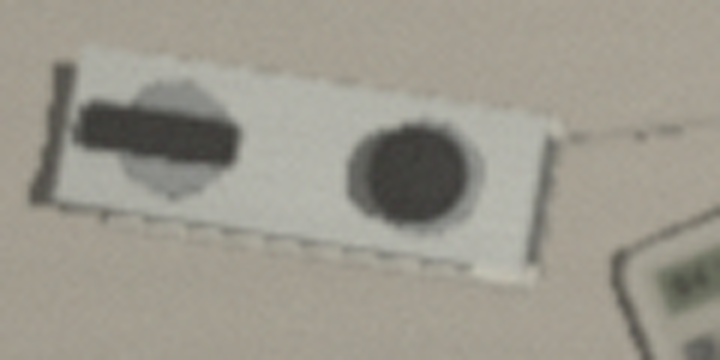

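View pics/s1.png

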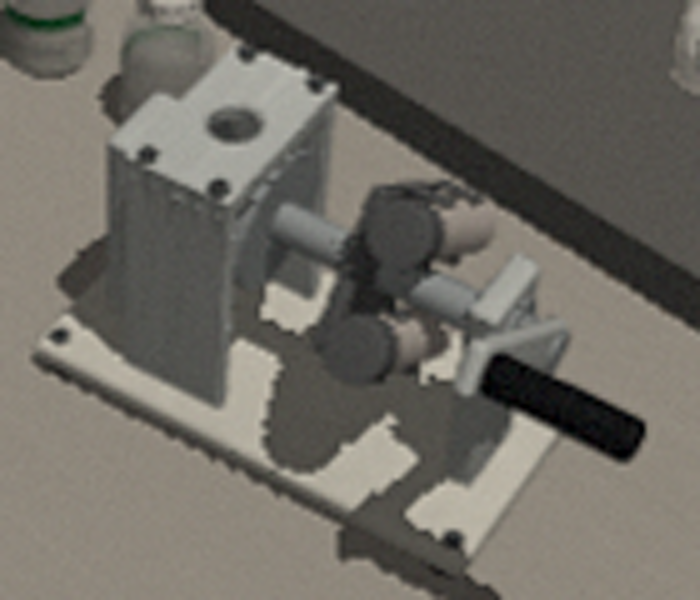

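View pics/s2.png

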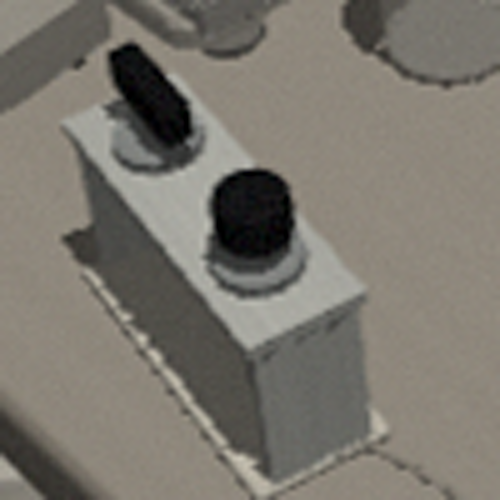

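```bash
cat > h.py <<'E'
import numpy as np
from plant import get_obs,capture,get_calibration
def ray(c,uv):
    f=240/np.tan(np.radians(c['vfov'])/2)
    M=np.array(c['cam_to_world']); d=np.array([(uv[0]-c['cx'])/f,-(uv[1]-c['cy'])/f,-1.])
    return M[:3,3],M[:3,:3]@d
def plane(c,uv,z):
    o,d=ray(c,uv); return o+d*(z-o[2])/d[2]
def tri(c1,p1,c2,p2):
    o1,d1=ray(c1,p1);o2,d2=ray(c2,p2)
    s=np.linalg.lstsq(np.c_[d1,-d2],o2-o1,rcond=None)[0]
    a=o1+s[0]*d1;b=o2+s[1]*d2
    return (a+b)/2,np.linalg.norm(a-b)
def proj(c,P):
    f=240/np.tan(np.radians(c['vfov'])/2)
    M=np.array(c['cam_to_world']);q=M[:3,:3].T@(np.array(P)-M[:3,3])
    return np.array([c['cx']+f*q[0]/-q[2],c['cy']-f*q[1]/-q[2]])
E
python3 - <<'E'
from h import *
np.set_printoptions(precision=1,suppress=True)
T=get_calibration("top");S=get_calibration("scene")
t1=lambda x,y:((x+.5)/5+280-.5,(y+.5)/5+180-.5)
t2=lambda x,y:((x+.5)/6+190-.5,(y+.5)/6+270-.5)
s1=lambda x,y:((x+.5)/5+300-.5,(y+.5)/5+220-.5)
s2=lambda x,y:((x+.5)/5+190-.5,(y+.5)/5+215-.5)
def show(n,a,b,z):
    P,e=tri(T,a,S,b);print(n,P,e,plane(T,a,z)[:2],plane(S,b,z)[:2])
show("hole",t1(222,184),s1(235,125),124)
for i,(a,b) in enumerate([((165,103),(247,54)),((244,90),(315,86)),((198,274),(148,154)),((278,261),(219,188))]): show("scr",t1(*a),s1(*b),124)
show("flange",t2(176,140),s2(158,136),89)
show("handle mid",t2(158,134),s2(150,93),118)
show("h end1",t2(82,124),s2(120,55),118); show("hend2",t2(237,144),s2(184,125),118)
show("knob",t2(417,173),s2(253,212),118)
show("crank arm end",t1(617,266),s1(497,378),130); show("crank free",t1(744,244),s1(630,440),130)
show("handle long", t1(540,140),s1(560,330),85)
for n,p in (("rack1",(85,50)),("r2",(553,115)),("r3",(530,265)),("r4",(60,203))): print(n,plane(T,t2(*p),85))
E
```

```text
hole [569.7 -34.9 121.9] 0.41634033553983263 [569.1 -34.7] [568.2 -36.5]
scr [600.  -13.1 124.4] 0.29260711865989325 [600.2 -13.2] [600.1 -12.8]
scr [605.1 -42.8 124. ] 0.5921796039164251 [605.4 -43. ] [604.8 -42.7]
scr [534.5 -25.5 124.5] 0.47812358095584817 [534.8 -25.7] [534.7 -25. ]
scr [539.7 -55.4 124.7] 0.15360173333217472 [539.9 -55.5] [540.2 -54.9]
flange [427.9 162.9  90.8] 0.43132741706852956 [427.8 163.4] [429.1 164.6]
handle mid [428.6 164.6 111.5] 0.6512352613027014 [428.  163.5] [425.2 157.8]
h end1 [431.4 187.2 115.1] 0.6550304843657041 [431.  186.8] [430. 184.]
hend2 [425.9 139.8 112.6] 1.5803780591750143 [425.  139.4] [423.5 134.1]
knob [416.7  84.9 111.6] 0.35564116808753643 [416.3  84.3] [413.3  79. ]
crank arm end [ 537.6 -181.4  127.8] 0.6241030682181061 [ 537.4 -181.2] [ 535.6 -182.3]
crank free [ 545.4 -228.2  130.4] 1.2625940001401652 [ 545.9 -228.8] [ 545.1 -227.8]
handle long [ 597.5 -162.5   89.1] 6.6649044977736684 [ 595.9 -160.9] [ 603.9 -162.3]
rack1 [456.5 193.9  85. ]
r2 [436.2  44.9  85. ]
r3 [389.   51.6  85. ]
r4 [408.2 199.9  85. ]
```

```bash
cat >> h.py <<'E'
from scipy.spatial.transform import Rotation as Ro
def go(pos,yaw_deg,roll=180):
    o=get_obs();R=Ro.from_euler('xyz',o['tcp_rot']);G=Ro.from_euler('xyz',[roll,0,yaw_deg],degrees=True)
    s=R.inv().apply(np.array(pos)-o['tool_pos'])/400
    r=np.degrees((R.inv()*G).as_rotvec())/30
    print('t',round(o['time'],2),'pos',o['tool_pos'].round(1),'rot',np.degrees(o['tcp_rot']).round(1),'F',o['contact_force'].round(1),'w',round(o['grip_width'],1),'q',o['joint_positions'].round(2))
    print('shift',s.round(4),'turn',r.round(4))
E
python3 - <<'E'
from h import *
np.set_printoptions(precision=1,suppress=True)
T=get_calibration("top");S=get_calibration("scene")
print(tri(T,(85,72),S,(285,15)),tri(T,(560,75),S,(607,100)))
np.set_printoptions(precision=4)
go((300,250,260),130)
E
```

```text
(array([703.7, 279.5, 420.6]), np.float64(20.366796401711124)) (array([ 677.7, -319.8,  464.3]), np.float64(10.001443349391376))
t 0.15 pos [124.6 509.7 243.2] rot [-179.9   -0.   166.3] F [-0.2  0.6 -0.7] w 91.7 q [ 1.19  0.34  1.52  0.    1.28 -0.15]
shift [-0.5803 -0.5266 -0.0415] turn [-0.0021  0.0003  1.2086]
```

Request:
carry_out(
  moves=[-0.55,-0.5,-0.04,0,0,0.98,1,-0.55,-0.5,-0.04,0,0,0.98,1,-0.55,-0.5,-0.04,0,0,0.98,1,-0.55,-0.5,-0.04,0,0,0.98,1,-0.55,-0.5,-0.04,0,0,0.98,1,-0.55,-0.5,-0.04,0,0,0.98,1,-0.55,-0.5,-0.04,0,0,0.98,1,-0.55,-0.5,-0.04,0,0,0.98,1],
)

```text
time: 0.95
tool_pos: [291.3, 262.4, 259.4]
tcp_rot: [-3.141, 0.0, 2.385]
contact_force: [0.5, 0.9, -0.3]
grip_width: 91.9
```

```bash
python3 - <<'E'
from h import *
np.set_printoptions(precision=4,suppress=True)
go((430,-50,260),110)
E
```

```text
t 0.95 pos [291.3 262.4 259.4] rot [-179.9    0.   136.7] F [ 0.5  0.9 -0.3] w 91.9 q [ 0.54  0.08  1.82 -0.    1.24 -0.28]
shift [-0.7883 -0.33   -0.0011] turn [-0.0017  0.0004  0.8884]
```

Request:
carry_out(
  moves=[-0.79,-0.33,0,0,0,0.9,1,-0.79,-0.33,0,0,0,0.9,1,-0.79,-0.33,0,0,0,0.9,1,-0.79,-0.33,0,0,0,0.9,1,-0.79,-0.33,0,0,0,0.9,1,-0.79,-0.33,0,0,0,0.9,1,-0.79,-0.33,0,0,0,0.9,1,-0.79,-0.33,0,0,0,0.9,1],
)

```text
time: 1.75
tool_pos: [432.5, -52.9, 259.0]
tcp_rot: [-3.141, 0.001, 1.912]
contact_force: [0.3, -0.5, -0.5]
grip_width: 92.0
```

```bash
python3 - <<'E'
from h import *
np.set_printoptions(precision=4,suppress=True)
go((541.5,-205,220),100.8)
E
```

```text
t 1.75 pos [432.5 -52.9 259. ] rot [-180.     0.1  109.5] F [ 0.3 -0.5 -0.5] w 92.0 q [-0.3   0.16  1.72 -0.    1.25 -0.64]
shift [-0.4493  0.1299  0.0981] turn [-0.0014  0.0029  0.2907]
```

Request:
carry_out(
  moves=[-0.45,0.13,0.098,0,0,0.29,0.5,-0.45,0.13,0.098,0,0,0.29,0.5,-0.45,0.13,0.098,0,0,0.29,0.5,-0.45,0.13,0.098,0,0,0.29,0.5,-0.45,0.13,0.098,0,0,0.29,0.5,-0.45,0.13,0.098,0,0,0.29,0.5,-0.45,0.13,0.098,0,0,0.29,0.5,-0.45,0.13,0.098,0,0,0.29,0.5],
)

```text
time: 2.55
tool_pos: [541.6, -203.4, 220.8]
tcp_rot: [3.142, 0.002, 1.762]
contact_force: [0.5, 0.1, 1.0]
grip_width: 45.9
```

```bash
python3 - <<'E'
from h import *
import cv2
np.set_printoptions(precision=4,suppress=True)
go((541.5,-205,130),100.8)
c=get_calibration("wrist");print(proj(c,(541.5,-205,129)),proj(c,(545.4,-228.2,130)),proj(c,(569.8,-34.4,124)))
cv2.imwrite("pics/w1.png",capture("wrist")[:,:,::-1])
E
```

```text
t 2.55 pos [ 541.6 -203.4  220.8] rot [180.    0.1 100.9] F [0.5 0.1 1. ] w 45.9 q [-0.49  0.46  1.41 -0.    1.27 -0.68]
shift [-0.0036 -0.0011  0.227 ] turn [0.     0.0034 0.0049]
[315.438 252.947] [314.7034 286.1438] [423.9254 -29.0448]
```

View pics/w1.png

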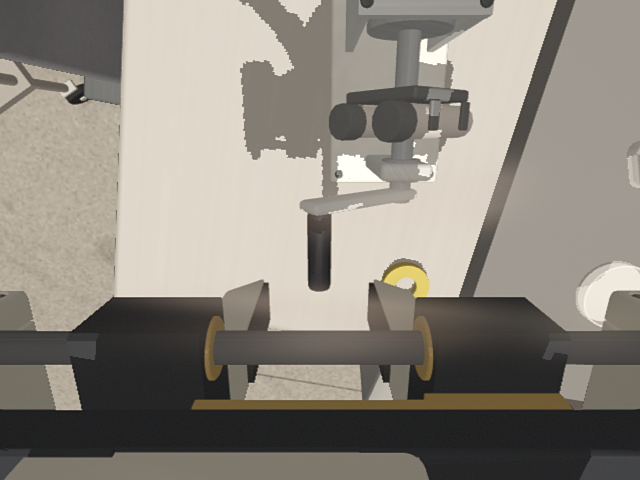

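Request:
carry_out(
  moves=[-0.004,0,0.1,0,0,0,0.4,-0.004,0,0.2,0,0,0,0.4,-0.004,0,0.228,0,0,0,0.4,-0.004,0,0.228,0,0,0,0.4,-0.004,0,0.228,0,0,0,0.25,-0.004,0,0.228,0,0,0,0.25,-0.004,0,0.228,0,0,0,0.25,-0.004,0,0.228,0,0,0,0.25],
)

```text
time: 3.4
tool_pos: [542.4, -205.7, 130.8]
tcp_rot: [3.14, 0.003, 1.761]
contact_force: [0.1, -0.6, -0.1]
grip_width: 23.1
```

```bash
python3 - <<'E'
from h import *
np.set_printoptions(precision=4,suppress=True)
go((541.5,-205,130),100.8)
# arc in tool frame: y = +lock x
o=get_obs();R=Ro.from_euler('xyz',o['tcp_rot'])
ax=np.array([600.1,-193.5,85]);lx=np.array([.982,.187,0])
for t in (.935,.8,.65,.5,.35,.2,.1,0,-.05):
    P=ax-lx*75*np.sin(t)+np.array([0,0,75*np.cos(t)])
    print(t,P.round(1),(R.inv().apply(P-o['tool_pos'])/400).round(4))
E
```

```text
t 3.4 pos [ 542.4 -205.7  130.8] rot [179.9   0.2 100.9] F [ 0.1 -0.6 -0.1] w 23.1 q [-0.49  0.55  1.52 -0.    1.07 -0.68]
shift [ 0.0021 -0.0019  0.0019] turn [0.0032 0.0061 0.0041]
0.935 [ 540.8 -204.8  129.5] [ 0.0029 -0.0034  0.0031]
0.8 [ 547.3 -203.6  137.3] [ 0.0028  0.013  -0.0162]
0.65 [ 555.5 -202.   144.7] [ 0.0027  0.034  -0.0348]
0.5 [ 564.8 -200.2  150.8] [ 0.0026  0.0576 -0.05  ]
0.35 [ 574.8 -198.3  155.5] [ 0.0025  0.0832 -0.0616]
0.2 [ 585.5 -196.3  158.5] [ 0.0024  0.1103 -0.0692]
0.1 [ 592.7 -194.9  159.6] [ 0.0024  0.1288 -0.0719]
0 [ 600.1 -193.5  160. ] [ 0.0023  0.1475 -0.0728]
-0.05 [ 603.8 -192.8  159.9] [ 0.0023  0.1569 -0.0726]
```

Request:
carry_out(
  moves=[0.002,0.022,-0.016,0,0,0,0.25,0.002,0.042,-0.034,0,0,0,0.25,0.002,0.066,-0.049,0,0,0,0.25,0.002,0.092,-0.061,0,0,0,0.25,0.002,0.119,-0.069,0,0,0,0.25,0.002,0.138,-0.072,0,0,0,0.25,0.002,0.156,-0.073,0,0,0,0.25,0.002,0.156,-0.073,0,0,0,0.25],
)

```text
time: 4.2
tool_pos: [604.4, -192.7, 160.0]
tcp_rot: [3.139, 0.003, 1.762]
contact_force: [-0.2, 1.0, -0.8]
grip_width: 22.8
```

```bash
python3 - <<'E'
from h import *
import cv2
np.set_printoptions(precision=4,suppress=True)
go((600.1,-193.5,200),100.8)
print(get_obs()['dq'])
cv2.imwrite("pics/w2.png",capture("wrist")[:,:,::-1])
cv2.imwrite("pics/s3.png",cv2.resize(capture("scene")[120:340,260:480],None,fx=2.5,fy=2.5)[:,:,::-1])
E
```

```text
t 4.2 pos [ 604.4 -192.7  160. ] rot [179.9   0.2 101. ] F [-0.2  1.  -0.8] w 22.8 q [-0.43  0.61  1.32 -0.    1.21 -0.62]
shift [-0.0004 -0.0107 -0.1001] turn [0.0049 0.0063 0.0051]
[-0.0077 -0.0072  0.0305  0.0025 -0.0101 -0.0088]
```

View pics/w2.png

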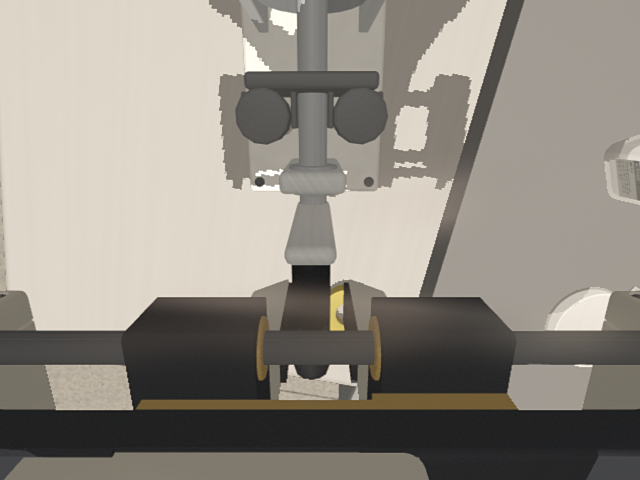

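View pics/s3.png

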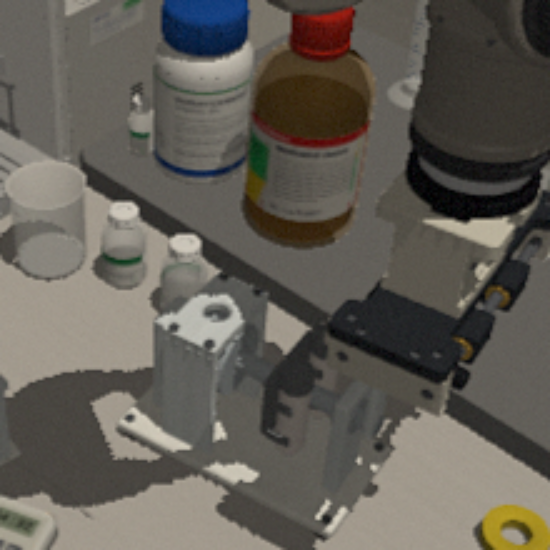

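Request:
carry_out(
  moves=[0,-0.008,0,0,0,0,0.5,0,-0.008,0,0,0,0,0.5,0,-0.008,0,0,0,0,0.5,0,-0.008,-0.1,0,0,0,0.5,0,-0.008,-0.2,0,0,0,0.5,-0.0,-0.1,-0.27,0,0,0,0.5,0,-0.2,-0.27,0,0,0,0.5,0.05,-0.27,-0.27,0,0,0,0.5],
)

```text
time: 5.1
tool_pos: [492.1, -194.9, 268.3]
tcp_rot: [3.139, 0.005, 1.76]
contact_force: [0.1, 0.5, 0.6]
grip_width: 46.1
```

```bash
python3 - <<'E'
from h import *
import cv2
np.set_printoptions(precision=4,suppress=True)
go((428.3,163.8,240),82.2)
a=capture("top");cv2.imwrite("pics/t3.png",cv2.resize(a[180:260,280:440],None,fx=5,fy=5)[:,:,::-1])
cv2.imwrite("pics/s4.png",cv2.resize(capture("scene")[200:340,280:480],None,fx=4,fy=4)[:,:,::-1])
E
```

```text
t 5.1 pos [ 492.1 -194.9  268.3] rot [179.8   0.3 100.8] F [0.1 0.5 0.6] w 46.1 q [-0.52  0.33  1.47 -0.    1.33 -0.71]
shift [0.9112 0.0115 0.0662] turn [0.0074 0.0087 0.6207]
```

View pics/s4.png

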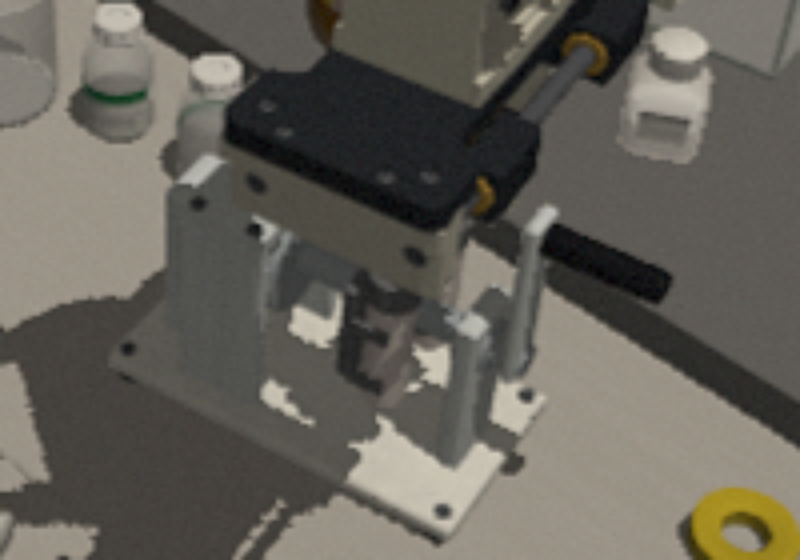

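View pics/t3.png

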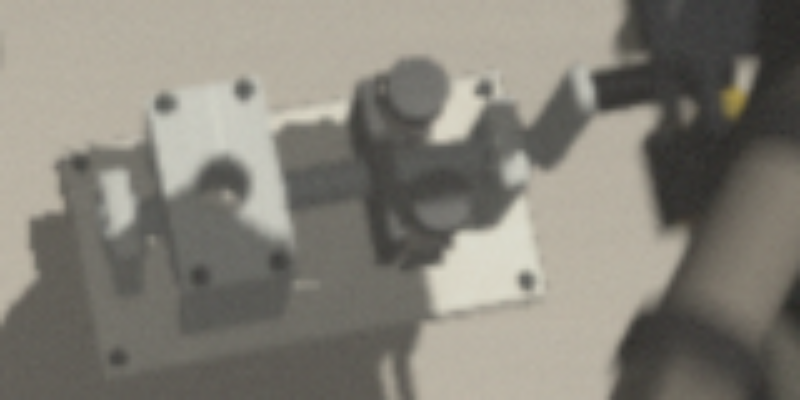

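```bash
python3 - <<'E'
from h import *
T=get_calibration("top");S=get_calibration("scene")
ax=np.array([600.1,-193.5,85]);lx=np.array([.982,.187,0]);ly=np.array([-.187,.982,0])
for t in (-.2,0,.2):
  P=ax-lx*75*np.sin(t)+np.array([0,0,75*np.cos(t)])
  for k in (27,-27): print(t,k,((proj(T,P+k*ly)-[280,180])*5).round(),((proj(S,P+k*ly)-[280,200])*4).round())
E
```

```text
-0.2 27 [578.  55.] [561. 219.]
-0.2 -27 [722.  29.] [682. 271.]
0 27 [588.  93.] [545. 237.]
0 -27 [732.  66.] [667. 290.]
0.2 27 [595. 133.] [528. 260.]
0.2 -27 [740. 107.] [651. 315.]
```

Request:
carry_out(
  moves=[0.91,0.01,0.0,0,0,0.62,0.5,0.91,0.01,0.0,0,0,0.62,0.5,0.91,0.01,0.0,0,0,0.62,0.5,0.91,0.01,0.0,0,0,0.62,0.5,0.91,0.01,0.0,0,0,0.62,0.5,0.91,0.01,0.0,0,0,0.62,0.5,0.91,0.01,0.0,0,0,0.62,0.5,0.91,0.01,0.0,0,0,0.62,0.5],
)

```text
time: 6.0
tool_pos: [424.7, 170.0, 267.7]
tcp_rot: [3.141, -0.0, 1.439]
contact_force: [0.7, -1.7, -0.3]
grip_width: 45.7
```

```bash
python3 - <<'E'
from h import *
import cv2
np.set_printoptions(precision=4,suppress=True)
go((428.3,163.8,200),82.2)
c=get_calibration("wrist")
cv2.imwrite("pics/w3.png",capture("wrist")[:,:,::-1])
a=capture("top");cv2.imwrite("pics/t4.png",cv2.resize(a[180:260,280:440],None,fx=5,fy=5)[:,:,::-1])
cv2.imwrite("pics/s5.png",cv2.resize(capture("scene")[200:340,280:480],None,fx=4,fy=4)[:,:,::-1])
for P in ((428,163.5,89),(428,163.5,121),(431.1,186.5,121),(424.8,140.5,121)): print(proj(c,P))
E
```

```text
t 6.0 pos [424.7 170.  267.7] rot [179.9  -0.   82.5] F [ 0.7 -1.7 -0.3] w 45.7 q [ 0.21  0.2   1.66 -0.    1.29  0.34]
shift [-0.0142  0.0108  0.1693] turn [ 0.002  -0.0006  0.0091]
[321.2154 226.5454]
[321.6236 236.7241]
[321.7357 208.6084]
[321.3966 263.6284]
```

View pics/w3.png

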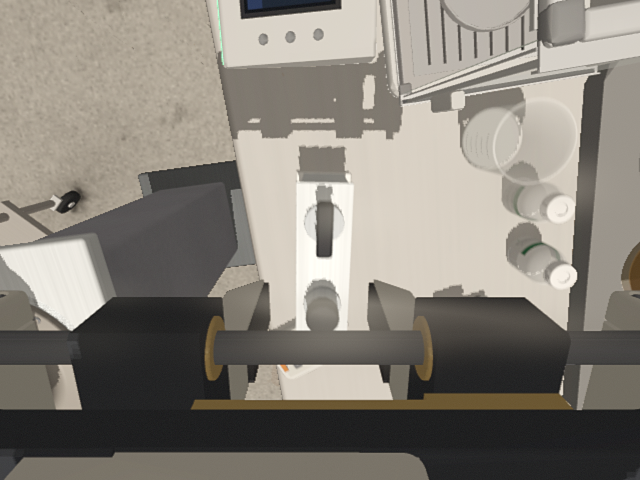

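View pics/t4.png

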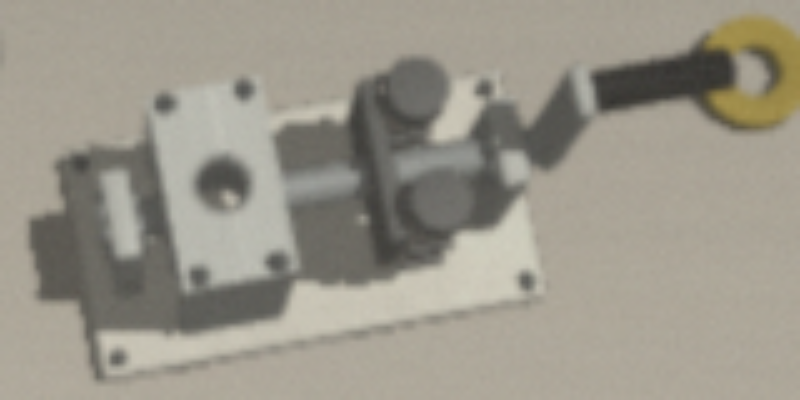

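View pics/s5.png

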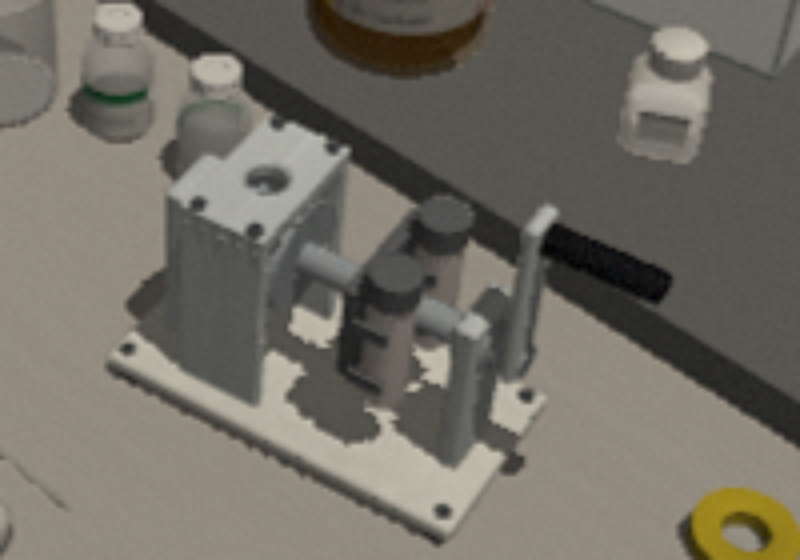

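```bash
python3 - <<'E'
from h import *
import cv2
np.set_printoptions(precision=4,suppress=True)
go((428.3,163.8,200),82.2)
c=get_calibration("wrist")
a=capture("wrist")[:,:,::-1]
cv2.imwrite("pics/w4.png",cv2.resize(a[180:340,270:380],None,fx=3.7,fy=3.7))
for P in ((428,163.5,89),(428,163.5,121),(431.1,186.5,121),(424.8,140.5,121)): print(proj(c,P),(proj(c,P)-[270,180])*3.7)
E
```

```text
t 6.15 pos [425.5 167.3 267.5] rot [179.9   0.1  82.5] F [-0.2  0.4  0. ] w 45.6 q [ 0.21  0.2   1.66 -0.    1.29  0.34]
shift [-0.0076  0.008   0.1687] turn [0.002  0.0023 0.0088]
[319.9503 223.6152] [184.8162 161.3763]
[320.2296 233.5865] [185.8496 198.27  ]
[320.3079 205.3098] [186.1392  93.6463]
[320.0346 260.6347] [185.128  298.3484]
```

View pics/w4.png

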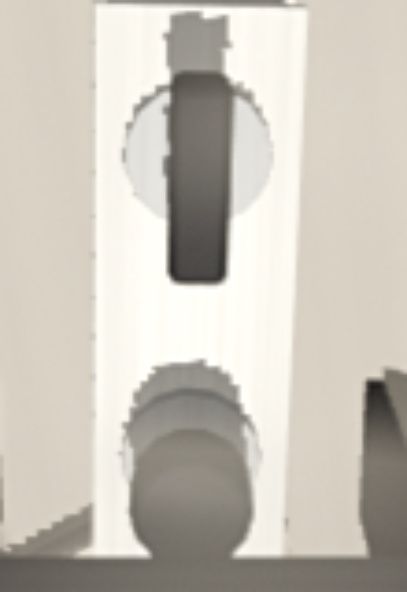

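```bash
python3 - <<'E'
from h import *
np.set_printoptions(precision=4,suppress=True)
go((429,165,114),82.2)
c=get_calibration("wrist");o=get_obs();print(proj(c,o['tool_pos']))
R=Ro.from_euler('xyz',o['tcp_rot']);print(proj(c,o['tool_pos']+R.apply([0,0,150])))
E
```

```text
t 6.2 pos [425.7 166.3 267.4] rot [179.9   0.1  82.4] F [-0.2  0.3  0.1] w 45.8 q [ 0.21  0.2   1.66 -0.    1.29  0.34]
shift [-0.0016  0.0083  0.3835] turn [0.0017 0.0028 0.0054]
[315.8456 321.0726]
[316.6933 228.472 ]
```

Request:
carry_out(
  moves=[-0.002,0.009,0.12,0,0,0,0.5,-0.002,0.009,0.23,0,0,0,0.5,-0.002,0.009,0.3,0,0,0,0.5,-0.002,0.009,0.34,0,0,0,0.5,-0.002,0.009,0.37,0,0,0,0.5,-0.002,0.009,0.382,0,0,0,0.5,-0.002,0.009,0.382,0,0,0,0.5,-0.002,0.009,0.382,0,0,0,0.5],
)

```text
time: 7.0
tool_pos: [430.0, 164.3, 115.2]
tcp_rot: [3.14, 0.001, 1.436]
contact_force: [-0.3, -0.3, -0.3]
grip_width: 45.9
```

```bash
python3 - <<'E'
from h import *
import cv2
np.set_printoptions(precision=4,suppress=True)
go((429,165,114),82.2)
cv2.imwrite("pics/w5.png",capture("wrist")[:,:,::-1])
cv2.imwrite("pics/s6.png",cv2.resize(capture("scene")[170:320,160:320],None,fx=4,fy=4)[:,:,::-1])
E
```

```text
t 7.0 pos [430.  164.3 115.2] rot [179.9   0.1  82.3] F [-0.3 -0.3 -0.3] w 45.9 q [ 0.2   0.38  1.87 -0.    0.88  0.34]
shift [ 0.0014 -0.0027  0.003 ] turn [0.0038 0.0023 0.0035]
```

View pics/w5.png

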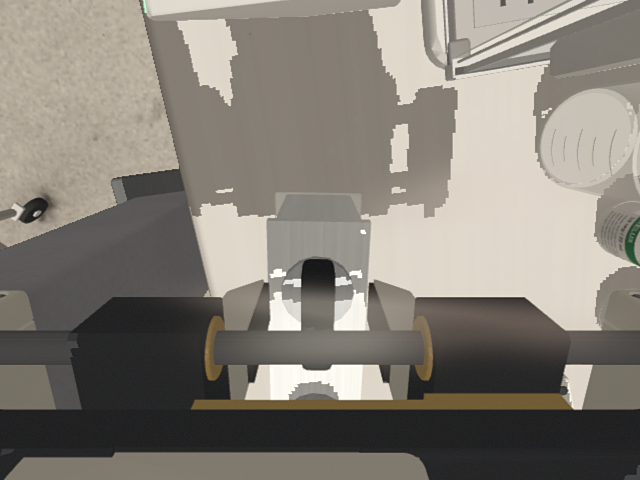

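View pics/s6.png

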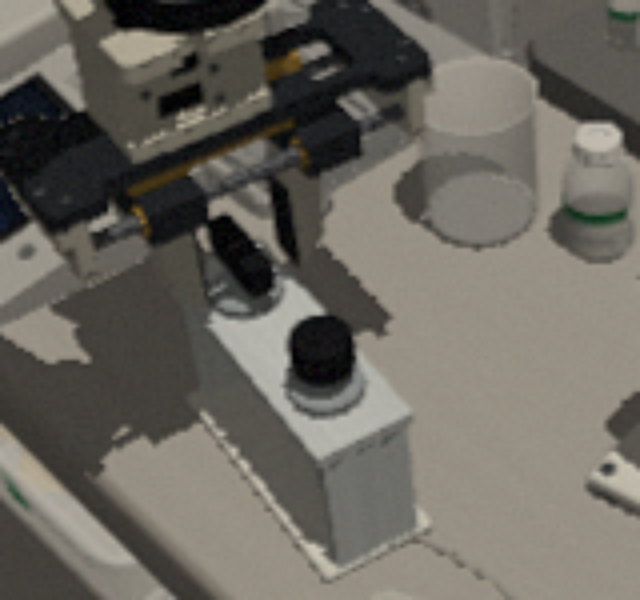

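Request:
carry_out(
  moves=[0.005,-0.001,0.003,0,0,0,0.3,0.005,-0.001,0.003,0,0,0,0.15,0.005,-0.001,0.003,0,0,0,0,0.005,-0.001,0.003,0,0,0,0,0.005,-0.001,0.003,0,0,0,0,0.005,-0.001,0.003,0,0,0,0,0.005,-0.001,0.003,0,0,0,0,0.005,-0.001,0.003,0,0,0,0],
)

```text
time: 7.9
tool_pos: [429.8, 166.7, 114.2]
tcp_rot: [3.139, 0.001, 1.437]
contact_force: [-0.2, 1.7, 2.0]
grip_width: 13.9
```

```bash
python3 - <<'E'
from h import *
np.set_printoptions(precision=4,suppress=True)
go((429,165,240),82.2)
E
```

```text
t 7.9 pos [429.8 166.7 114.2] rot [179.9   0.1  82.3] F [-0.2  1.7  2. ] w 13.9 q [ 0.2   0.38  1.87 -0.    0.88  0.34]
shift [-0.0048 -0.0006 -0.3144] turn [0.0048 0.0017 0.0046]
```

Width 13.9 mm, so the bar is held. Lifting it straight up.

Request:
carry_out(
  moves=[0,0,-0.03,0,0,0,0,0,0,-0.08,0,0,0,0,0,0,-0.15,0,0,0,0,0,0,-0.22,0,0,0,0,0,0,-0.28,0,0,0,0,0,0,-0.32,0,0,0,0,0,0,-0.32,0,0,0,0,0,0,-0.32,0,0,0,0],
)

```text
time: 8.7
tool_pos: [429.2, 166.8, 241.6]
tcp_rot: [3.14, 0.001, 1.437]
contact_force: [0.4, -0.5, -0.5]
grip_width: 13.9
```

```bash
python3 - <<'E'
from h import *
import cv2
np.set_printoptions(precision=4,suppress=True)
go((530,-34,245),82.2)
cv2.imwrite("pics/w6.png",capture("wrist")[:,:,::-1])
cv2.imwrite("pics/s7.png",cv2.resize(capture("scene")[120:320,140:340],None,fx=3,fy=3)[:,:,::-1])
E
```

```text
t 8.7 pos [429.2 166.8 241.6] rot [179.9   0.1  82.3] F [ 0.4 -0.5 -0.5] w 13.9 q [ 0.21  0.23  1.7  -0.    1.22  0.34]
shift [-0.4638  0.3167 -0.0074] turn [0.0037 0.0022 0.0045]
```

View pics/s7.png

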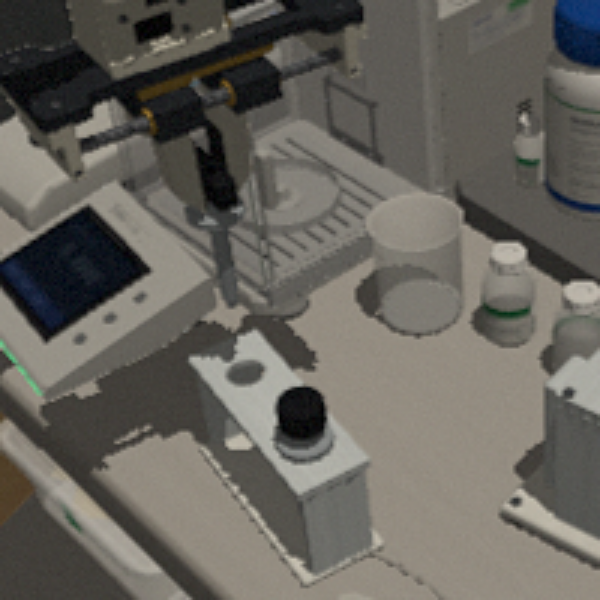

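View pics/w6.png

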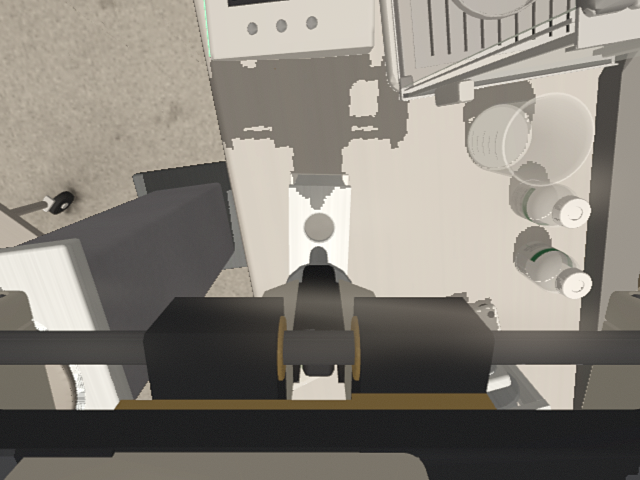

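```bash
python3 - <<'E'
from h import *
np.set_printoptions(precision=4,suppress=True)
go((571,-31,252),82.3)
E
```

```text
t 8.8 pos [428.8 166.7 240.9] rot [180.    0.1  82.3] F [ 0.1  0.1 -0.5] w 13.1 q [ 0.21  0.23  1.7  -0.    1.22  0.34]
shift [-0.4425  0.4182 -0.0269] turn [0.0003 0.0034 0.0012]
```

Request:
carry_out(
  moves=[-0.05,0.05,-0.03,0,0,0,0,-0.12,0.115,-0.03,0,0,0,0,-0.2,0.19,-0.03,0,0,0,0,-0.28,0.265,-0.03,0,0,0,0,-0.36,0.34,-0.03,0,0,0,0,-0.42,0.4,-0.03,0,0,0,0,-0.442,0.418,-0.03,0,0,0,0,-0.442,0.418,-0.03,0,0,0,0],
)

```text
time: 9.6
tool_pos: [570.9, -31.9, 251.5]
tcp_rot: [-3.139, 0.002, 1.435]
contact_force: [0.4, 0.5, -0.6]
grip_width: 14.1
```

```bash
python3 - <<'E'
from h import *
import cv2
np.set_printoptions(precision=4,suppress=True)
go((571,-31,235),82.3)
cv2.imwrite("pics/w7.png",capture("wrist")[:,:,::-1])
go((571,-31,235),82.3)
cv2.imwrite("pics/s8.png",cv2.resize(capture("scene")[160:280,280:400],None,fx=5,fy=5,interpolation=cv2.INTER_CUBIC)[:,:,::-1])
cv2.imwrite("pics/t8.png",cv2.resize(capture("top")[160:260,260:390],None,fx=5,fy=5,interpolation=cv2.INTER_CUBIC)[:,:,::-1])
E
```

```text
t 9.6 pos [570.9 -31.9 251.5] rot [-179.8    0.1   82.2] F [ 0.4  0.5 -0.6] w 14.1 q [-0.19  0.42  1.38 -0.    1.34 -0.05]
shift [0.0024 0.0001 0.0412] turn [-0.0052  0.0031 -0.0029]
t 9.65 pos [570.3 -30.7 251.9] rot [-179.8    0.1   82.3] F [-0.6  0.3 -1.8] w 13.9 q [-0.19  0.42  1.38 -0.    1.34 -0.05]
shift [-0.0006  0.0019  0.0423] turn [-0.0051  0.0022 -0.0006]
```

View pics/s8.png

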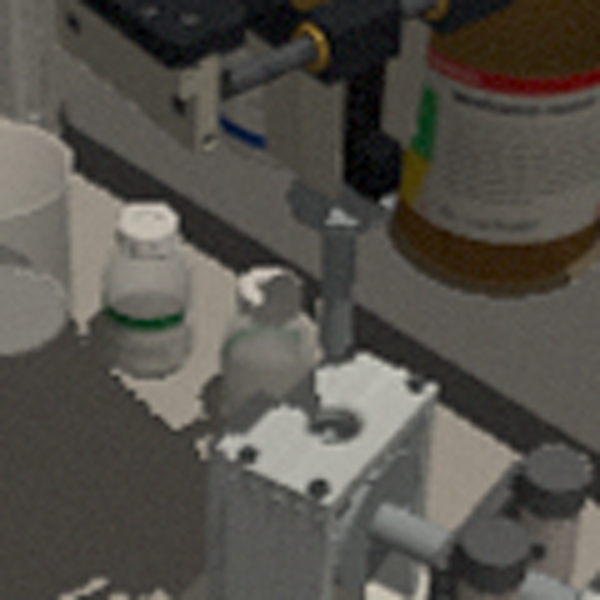

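View pics/t8.png

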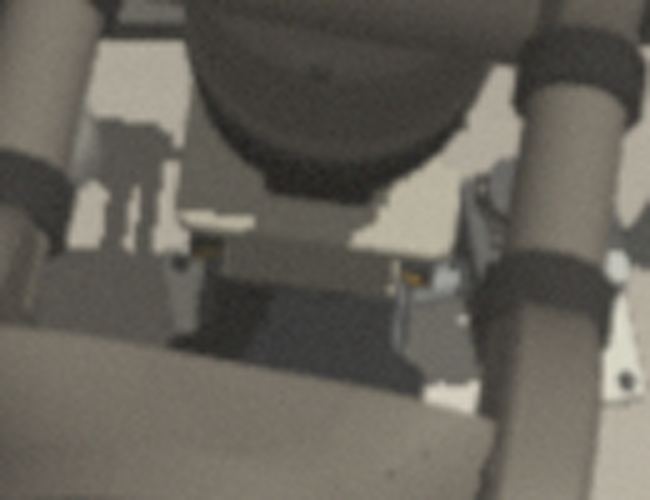

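View pics/w7.png

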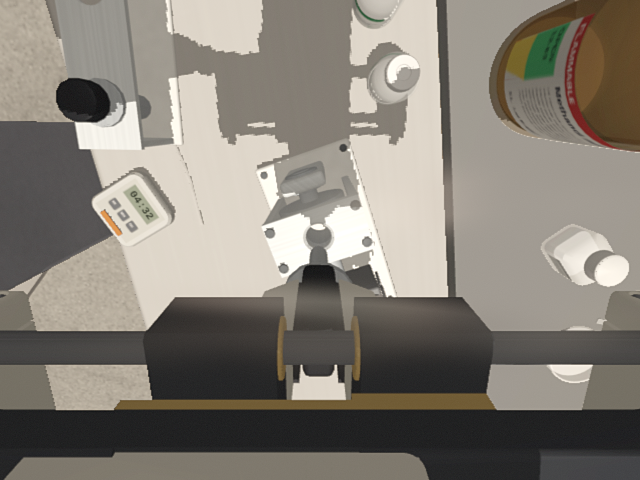

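```bash
python3 - <<'E'
from h import *
S=get_calibration("scene");W=get_calibration("wrist")
k=lambda p:((p-[280,160])*5+2).round(1)
for z in (124,145,152,160,200,222):
    print(z,k(proj(S,(569.8,-34.4,z))),proj(W,(569.8,-34.4,z)).round(1))
f=lambda u,v:((u-2)/5+280,(v-2)/5+160)
# point on pin at heights z, from scene ray plane-intersect
for uv,z in (((341,355),152.5),((337.5,215),222.5)): print(plane(S,f(*uv),z))
E
```

```text
124 [333.9 420.2] [317.4 241.7]
145 [336.1 377.1] [317.3 250.6]
152 [336.8 362.5] [317.3 253.8]
160 [337.7 345.5] [317.3 257.8]
200 [342.2 257.6] [317.1 281.8]
222 [344.9 206.8] [317.  299.2]
[573.39877124 -33.04839313 152.5       ]
[564.25654189 -36.15585002 222.5       ]
```

Request:
carry_out(
  moves=[0,0,0.02,0,0,0,0,0,0,0.04,0,0,0,0,0,0,0.06,0,0,0,0,0,0,0.075,0,0,0,0,0,0,0.09,0,0,0,0,0,0,0.1,0,0,0,0,0,0,0.11,0,0,0,0,0,0,0.11,0,0,0,0],
)

```text
time: 10.55
tool_pos: [569.8, -29.6, 208.2]
tcp_rot: [-3.139, 0.001, 1.438]
contact_force: [0.6, 0.3, -1.4]
grip_width: 13.6
```

```bash
python3 - <<'E'
from h import *
import cv2
np.set_printoptions(precision=4,suppress=True)
go((571,-31,154),82.3)
cv2.imwrite("pics/s9.png",cv2.resize(capture("scene")[160:280,280:400],None,fx=5,fy=5,interpolation=cv2.INTER_CUBIC)[:,:,::-1])
E
```

```text
t 10.55 pos [569.8 -29.6 208.2] rot [-179.9    0.1   82.4] F [ 0.6  0.3 -1.4] w 13.6 q [-0.19  0.46  1.45 -0.    1.24 -0.05]
shift [-0.0029  0.0037  0.1356] turn [-0.0044  0.0023  0.0028]
```

View pics/s9.png

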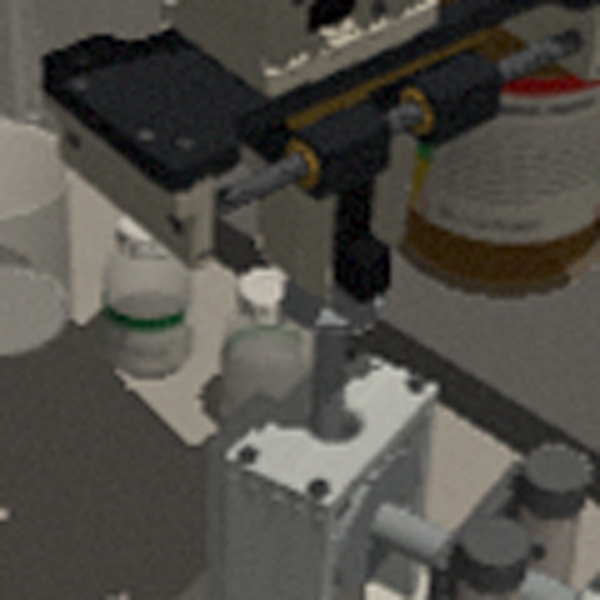

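Request:
carry_out(
  moves=[-0.004,0.003,0.015,0,0,0,0,-0.004,0.003,0.035,0,0,0,0,-0.004,0.003,0.055,0,0,0,0,-0.004,0.003,0.075,0,0,0,0,-0.004,0.003,0.09,0,0,0,0,-0.004,0.003,0.105,0,0,0,0,-0.004,0.003,0.12,0,0,0,0,-0.004,0.003,0.12,0,0,0,0],
)

```text
time: 11.4
tool_pos: [570.4, -31.4, 159.6]
tcp_rot: [-3.138, 0.001, 1.438]
contact_force: [0.9, -0.3, -0.0]
grip_width: 13.9
```

```bash
python3 - <<'E'
from h import *
import cv2
np.set_printoptions(precision=4,suppress=True)
go((571,-31,153),82.3)
cv2.imwrite("pics/s10.png",cv2.resize(capture("scene")[160:280,280:400],None,fx=5,fy=5,interpolation=cv2.INTER_CUBIC)[:,:,::-1])
E
```

```text
t 11.4 pos [570.4 -31.4 159.6] rot [-179.8    0.1   82.4] F [ 0.9 -0.3 -0. ] w 13.9 q [-0.19  0.5   1.51 -0.    1.13 -0.05]
shift [0.0011 0.0014 0.0166] turn [-0.0064  0.0021  0.0029]
```

View pics/s10.png

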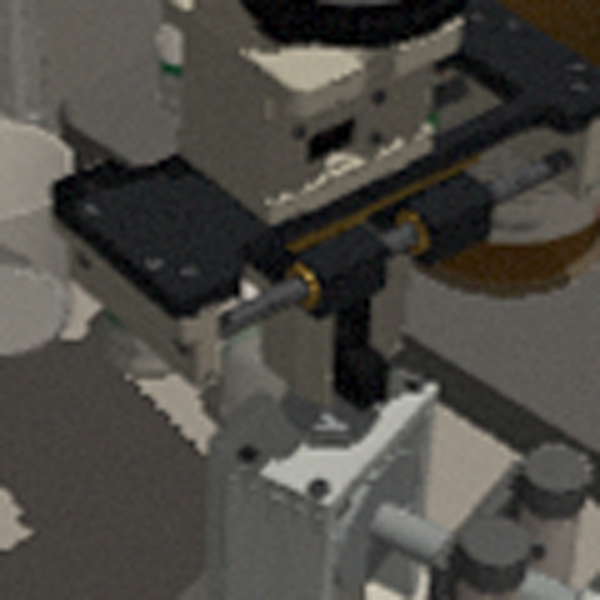

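Request:
carry_out(
  moves=[0,0,0.004,0,0,0,0,0,0,0.007,0,0,0,0,0,0,0.01,0,0,0,0,0,0,0.012,0,0,0,0,0,0,0.013,0,0,0,0,0,0,0.013,0,0,0,0,0,0,0.013,0,0,0,0,0,0,0.013,0,0,0,0],
)

```text
time: 12.25
tool_pos: [570.7, -31.4, 155.1]
tcp_rot: [-3.139, 0.001, 1.438]
contact_force: [0.5, 0.3, -0.4]
grip_width: 13.7
```

Request:
carry_out(
  moves=[0,0,0.002,0,0,0,0,0,0,0.004,0,0,0,0,0,0,0.006,0,0,0,0,0,0,0.006,0,0,0,0,0,0,0.006,0,0,0,0,0,0,0.006,0,0,0,0,0,0,0.006,0,0,0,0,0,0,0.006,0,0,0,0],
)

```text
time: 13.05
tool_pos: [570.7, -31.4, 153.2]
tcp_rot: [-3.14, 0.001, 1.438]
contact_force: [-3.0, 0.1, 5.7]
grip_width: 13.7
```

Request:
carry_out(
  moves=[0,0,0,0,0,0,0.2,0,0,0,0,0,0,0.3,0,0,0,0,0,0,0.45,0,0,0,0,0,0,0.45,0,0,0,0,0,0,0.45,0,0,-0.02,0,0,0,0.45,0,0,-0.06,0,0,0,0.45,0,0,-0.12,0,0,0,0.45],
)

```text
time: 13.85
tool_pos: [570.2, -31.3, 201.2]
tcp_rot: [-3.137, 0.001, 1.438]
contact_force: [0.3, -0.2, 1.3]
grip_width: 41.5
```

Request:
carry_out(
  moves=[0,0,-0.1,0,0,0,0.45,0,-0.1,-0.1,0,0,0,0.45,0.1,-0.2,-0.1,0,0,0,0.45,0.2,-0.3,-0.1,0,0,0,0.45,0.3,-0.4,-0.1,0,0,0,0.45,0.4,-0.45,-0.1,0,0,0,0.45,0.5,-0.45,-0.1,0,0,0,0.45,0.5,-0.45,-0.1,0,0,0,0.45],
)

```text
time: 14.65
tool_pos: [417.5, 195.6, 242.8]
tcp_rot: [-3.139, -0.001, 1.444]
contact_force: [1.5, 0.2, -0.6]
grip_width: 41.3
```

```bash
python3 - <<'E'
from h import *
import cv2
np.set_printoptions(precision=4,suppress=True)
go((571,-31,153),82.3)
cv2.imwrite("pics/s11.png",cv2.resize(capture("scene")[210:330,300:440],None,fx=5,fy=5,interpolation=cv2.INTER_CUBIC)[:,:,::-1])
cv2.imwrite("pics/t11.png",cv2.resize(capture("top")[180:260,280:440],None,fx=5,fy=5,interpolation=cv2.INTER_CUBIC)[:,:,::-1])
E
```

```text
t 14.65 pos [417.5 195.6 242.8] rot [-179.8   -0.1   82.7] F [ 1.5  0.2 -0.6] w 41.3 q [0.27 0.23 1.69 0.   1.23 0.4 ]
shift [-0.5136  0.4531  0.2226] turn [-0.0053 -0.0027  0.0142]
```

View pics/s11.png

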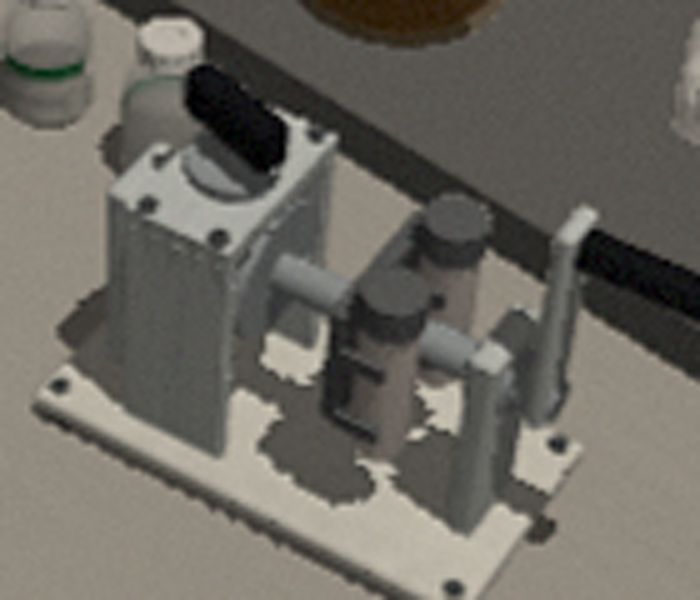

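View pics/t11.png

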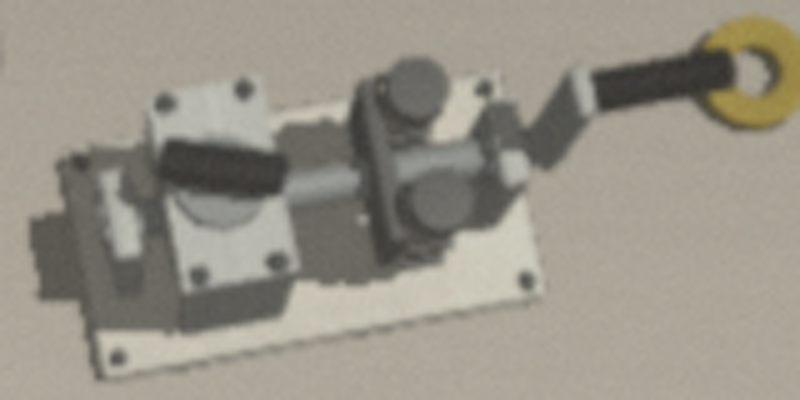

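```bash
python3 - <<'E'
from h import *
T=get_calibration("top");S=get_calibration("scene")
t=lambda x,y:((x-2)/5+280,(y-2)/5+180); s=lambda x,y:((x-2)/5+300,(y-2)/5+210)
print("handle mid",tri(T,t(224,167),S,s(238,118)))
for a,b in (((165,160),(198,82)),((285,174),(274,152))): print(tri(T,t(*a),S,s(*b)))
for z in (128,160): print(z,(proj(T,(569.8,-34.4,z))-[280,180])*5+2,(proj(S,(569.8,-34.4,z))-[300,210])*5+2)
# flange bottom edges
print(plane(T,t(220,228),128), plane(S,s(230,201),126))
o=get_obs();print(o['time'],np.abs(o['dq']).max())
E
```

```text
handle mid (array([570.02327521, -34.72710817, 149.40849236]), np.float64(0.25199810765417247))
(array([571.87224968, -13.16952111, 152.09056458]), np.float64(0.14706181551544248))
(array([566.76789182, -56.36004524, 149.33907758]), np.float64(1.6761553659343507))
128 [221.61320322 179.91144348] [234.28405535 162.08674304]
160 [224.19378893 160.8725595 ] [237.70944564  95.54442909]
[551.51946025 -33.78672279 128.        ] [555.2581332  -45.99842813 126.        ]
14.75 0.05527233483894467
```

```bash
python3 -c "
from plant import close_job,get_obs
print(get_obs()['contact_force']);print(close_job())"
```

```text
[-0.06152584  0.03950812 -0.4507247 ]
the job is handed in; nothing more can be done
None
```

The rotor is locked and the job was handed in at about 14.8 s of the 51 s allowed. I caged the crank handle between the fingers and swung it upright. Then I took the slim bar-handled pin from the rack, pushed it through the yoke and hub until the flange touched (about 6 N), let go and moved clear.

- **Pin position:** the two fixed cameras put the middle of the pin's handle at (570.0, -34.7, 149.4) mm. The expected point is (569.8, -34.4, 150) mm, so the flange is seated to within about 1 mm.
- **Crank:** the handle appears within a pixel or two of where it would be at crank angle 0.
- **Robot:** the gripper is open and well clear, and the wrist force reads about zero.
- **Disagreements:** the heights at the two ends of the handle suggest a pin tilt of about 3.6°. The same reading gave a similar slope when the pin stood in the rack, so it is probably measuring error, and it is within the 10° limit anyway. The wrist camera also disagreed with the fixed cameras by 2–4 mm, so I relied on the fixed cameras for positions.

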